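Tilt the work stand's board to the index arm and clamp it

ROBOT

A 6-joint arm with a two-finger parallel gripper is mounted at the origin on a cart in front of the work surface, level with it; the furniture and walls round the work are solid. World frame = base frame: x ahead of the robot, y to its left, z up, the work surface at z = 0. Lengths are in m, angles in rad, forces in N, time in s.
With the tool pointing down it reaches from about 0.275 to 1 m from the base axis. Payload 8.4 kg.
Tool frame: the origin (TCP) lies on the centre line of the jaws, within the pads' length; the fingertips stand 17 mm ahead of it and the grasp point (between the pads) lies 2 mm behind it (bot.tcp_to_tips is the z of the fingertips in the tool frame, in m); z points along the fingers, y is the line along which they close (so a half turn about z gives the same grasp; the last joint's range is limited). The gripper opens to 85 mm and grips with 20 to 120 N. Pads are 22 mm wide; open, the fingers measure 114 mm over their backs; the gripper's body (76 mm by 85 mm) begins 54 mm behind the grasp point. The pads swing forward as they close: fully open they stand 13 mm farther back than shut.
Start: joints at [-1.129, 0.353, 1.633, -0, 1.155, -0.002], TCP at [0.268, -0.564, 0.22] pointing down, gripper open.
Joint ranges: [-2.63, 2.63], [-0.92, 2.1], [0.06, 2.66], [-1.3, 4.44], [0, 2.69], [-3.02, 3.02]. Speed limits (rad/s): [2.22, 2.22, 2.79, 3.14, 3.14, 3.14].

INTERFACE

Orientations are given as a unit quaternion [x, y, z, w].
In Python, from workcell import bot, hand, kinematics, get_obs, vision, hand_in gives the robot as it stands. The module is installed in compiled form; this text tells all that it offers. Calls block until the motion is done:
- bot.reach(position, orientation): joint-space move of the TCP to a pose.
- bot.servo_line(position, ori=None, velocity=0.15): straight line of the TCP; ori=None keeps the orientation; velocity is the mean speed in m/s.
- bot.goto_joints(angles): joint-space move.
- hand.move_gripper(opening, strength=None): finger opening in m; strength is the grip in N (None keeps the last); returns when the fingers have stopped.
- bot.dwell(seconds).
- kinematics.solve_ik(position, orientation): joint angles nearest the present ones, or None.
- get_obs(): the state.
- vision.read_camera(name): name is "scene" or "top" or "wrist"; returns a dict with "frame" (384x512x3 uint8, red, green, blue), "intrinsics" (3x3 intrinsics, pixels), "view" (4x4, takes a point from world to camera coordinates). Camera axes: x right, y down, z forward; pixel columns grow to the right and rows downward; lengths in m; the calibration is good to about 2 mm. The wrist camera is an equidistant fisheye: a pixel r from the principal point sees the ray r / f radians off the axis. A picture is of the moment at which its call begins. There is no depth.
A pose or a line that the arm cannot do raises bot.IKError and nothing moves.
- hand_in(): hands the job in; it is judged then, once.
The state is a dict: "time_s": time; "joint_pos": joint angles; "joint_vel": joint speeds; "joint_efforts": joint torques, N m; "position": TCP position; "orientation": TCP orientation; "wrist_force": force on the tool from outside, world axes, zero at the start; "ft_torque": the same for the moment, N m; "gripper_width": finger opening in m; "grip_force": force on a finger pad.
Only numpy, scipy, OpenCV 4.12 (cv2) and the standard library are available. Lean on these libraries where they do the work, as an engineer would, in place of code of your own. Each camera call takes 0.05 s, during which the arm holds its last target. There are 200 camera calls.

TASK

Tilt the hinged board of the work stand up until it is in line with the stand's index arm, seen from the side, then press the clamp lever all the way down to lock it, and let go. Leave the index arm where it is set, and do not disturb the jar, the cotton buds or the black-handled pliers around the stand.

Things in the scene. Friction and masses are not known exactly. Their poses are not given: they have to be found in the camera images.
- stand: Tilting work stand, fixed; plywood base 165 x 285 x 10 mm (stand x -30 to 135, y -170 to 115 mm). Origin on the desk under the middle of the hinge line, which runs along stand y 45 mm up, shared by board, index arm and clamp lever. Stand x points from it to the far side, y left. Cheeks 8 mm thick, 56 mm high at y = 91, -91, -122 mm. Upright quadrant at y = 102 mm: 3 mm thick arc, radius 110 mm.
- board (a joint): Angle of the hinged aluminium board (rad): 0 flat, free edge far from the robot; grows as the free edge rises and swings back towards the robot; stop 1.45; starts 0 to 0.2. Stiff (0.6 N m, 4 to 7 N at the bar), stays where left. 160 mm wide, 6 mm thick, from 12 to 125 mm from the hinge line; a circuit board 52 x 78 mm, 14 mm high with its parts, is clipped on its upper face.
- board_bar (a point): Middle of the round 10 mm grip bar of the steel bow handle on the board's free edge. It runs along stand y, in the board's plane, 170 mm from the hinge line and 45 mm beyond the board's edge; 90 mm clear between its legs. Free all round: can be gripped from above and turns between the fingers. Site x points outward along the board, y along the bar, z out of its upper face.
- index (a joint): Angle of the index arm above level (rad), on the same scale as the board's angle: it is set between 0.6 and 1.2. The angle to be copied. Stiff (1.2 N m); must not be moved.
- index_tip (a point): On the index arm's middle line at its outer end, 130 mm from the hinge line. The arm is flat dark steel, 135 x 9 x 3 mm, with a steel thumb nut 110 mm out; it runs from the hinge line across the outer (left) face of the quadrant, at stand y = 107 mm. Site x points outward along the arm.
- clamp (a joint): Angle of the clamp lever (rad): 0 stands up 1.0 rad above level, leaning to stand +x; 1.0 is fully down, level along stand +x on its stop. Starts 0 to 0.15. Stays where left; 2 to 4 N on the paddle moves it. It has no effect on the board's stiffness.
- clamp_tip (a point): Centre of the flat black paddle (32 mm along the lever, 24 mm wide along stand y, 10 mm thick) on the end of the clamp lever, right of the board: stand y = -150 mm, 75 mm from the hinge line; the rest of the lever is an 11 mm dark steel rod. When fully down the paddle lies level, its centre at stand x = 75 mm, 45 mm above the desk.
- jar: White plastic cream jar with lid, 52 mm across, 60 mm high, standing loose left of the stand, nearer the robot than the cotton buds; origin at the centre of its underside.
- buds: Round clear tub of white cotton buds, 77 mm across, 80 mm high, standing loose left of the stand; origin at the centre of its underside.
- snips: Pliers with black handles, 125 x 42 x 11 mm, lying loose on the flat mat right of the stand; origin at the centre of its underside, long axis along its x.
- the_arm_lamp: Black desk lamp, fixed, always in the same place (world frame): round foot 150 mm across at x = 0.70, y = 0.36 m, with a 36 mm thick post that leans from there to x = 0.72, y = 0.29 m at a height of 0.46 m. Keep the arm clear of it. The origin of this entry lies on the desk away from the lamp and means nothing.

How it is judged:
By the outcome, as a careful person would: the job done as asked, in the order asked, and still so for the second after the job is handed in, with the robot touching nothing.
It also fails if it takes over 51 s, if anything falls off the work surface, if the arm or the gripper's body presses on something with over 40 N, if the wrist force passes 120 N, or if a joint passes its speed limit or range.

## Working session

There is one attempt and no reset: what is moved stays moved. The work goes in short steps, each a Python script; the robot and the scene stay as the last script left them, time stands still between calls to the robot, and variables do not carry over. Pictures are saved under pics/ and viewed, at most 10 in all, crops included, and the job is handed in when it is done.

```bash
mkdir -p pics; python3 - <<'E'
from workcell import *
import cv2,numpy as np
for n in ("scene","top"):
    d=vision.read_camera(n)
    cv2.imwrite(f"pics/{n}0.png",cv2.resize(d["frame"][:,:,::-1],(800,600),interpolation=cv2.INTER_CUBIC))
    np.savez(f"{n}0.npz",f=d["frame"],K=d["intrinsics"],V=d["view"])
    V=d["view"];print(n,d["intrinsics"].round(1).tolist(),(-V[:3,:3].T@V[:3,3]).round(3),V[2,:3].round(3))
o=get_obs();print(o["time_s"],o["orientation"],bot.tcp_to_tips)
E
```

```text
scene [[350.5, 0.0, 249.8], [0.0, 350.5, 187.5], [0.0, 0.0, 1.0]] [ 0.356 -0.525  0.832] [ 0.241  0.569 -0.786]
top [[437.9, 0.0, 256.6], [0.0, 437.9, 192.4], [0.0, 0.0, 1.0]] [0.352 0.006 1.459] [ 0.182  0.004 -0.983]
0.1 [ 9.75478528e-01  2.20093771e-01 -1.39218014e-04 -5.95295796e-04] 0.017
```

View pics/scene0.png

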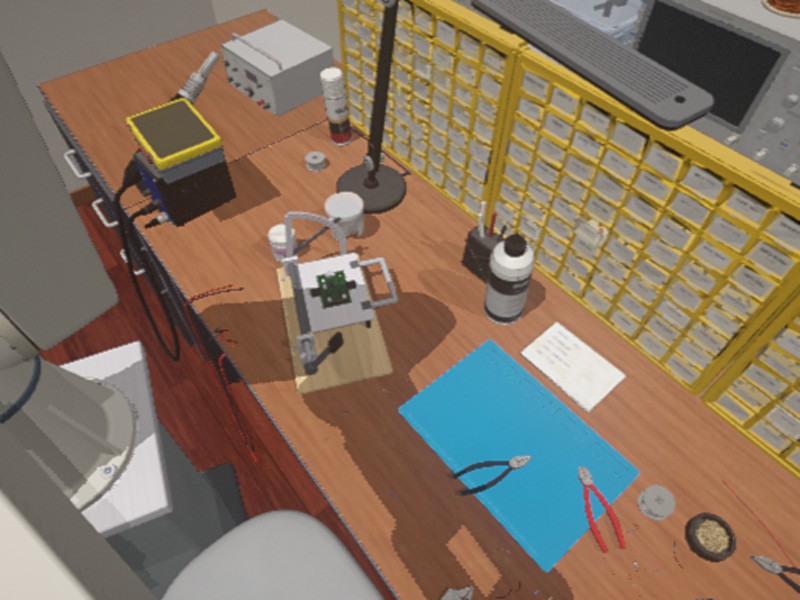

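View pics/top0.png

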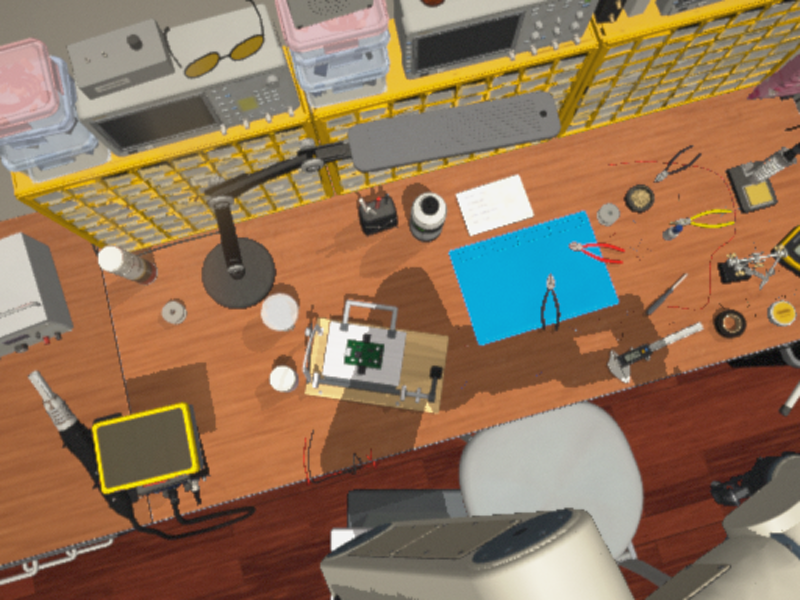

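Scene view: the stand sits around (335,310), the bar is at about (385,280), the arm/quadrant at (310,230), and the paddle at (325,350). Top view: the base is around (306..447, 319..411). I'll zoom in on both.

```bash
python3 - <<'E'
import cv2,numpy as np
t=np.load("top0.npz")["f"];s=np.load("scene0.npz")["f"]
# native crops: top cols190-290 rows185-270 ; scene cols 170-260 rows 125-255
a=cv2.resize(t[185:270,190:290],None,fx=4,fy=4,interpolation=cv2.INTER_CUBIC)
b=cv2.resize(s[125:255,165:262],None,fx=4,fy=4,interpolation=cv2.INTER_CUBIC)
H=max(a.shape[0],b.shape[0]);im=np.zeros((H,a.shape[1]+b.shape[1],3),np.uint8)
im[:a.shape[0],:a.shape[1]]=a;im[:b.shape[0],a.shape[1]:]=b
print(im.shape);cv2.imwrite("pics/z0.png",im[:,:,::-1])
E
```

```text
(520, 788, 3)
```

View pics/z0.png

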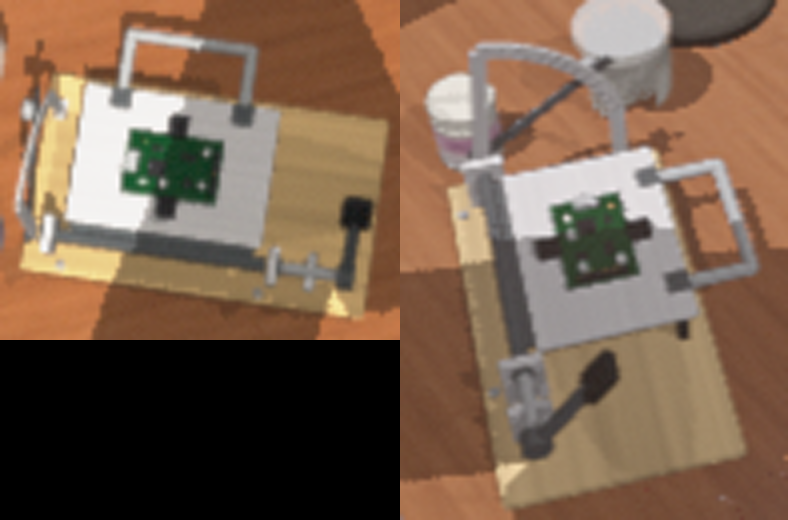

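```bash
cat > geo.py <<'E'
import numpy as np
def load(n): d=np.load(n+".npz"); return d["K"],d["V"]
def ray(K,V,uv):
    d=np.linalg.inv(K)@np.array([uv[0],uv[1],1.]); R=V[:3,:3]
    return -R.T@V[:3,3], R.T@d
def onz(K,V,uv,z):
    o,d=ray(K,V,uv); return o+d*(z-o[2])/d[2]
def proj(K,V,p):
    c=V[:3,:3]@np.asarray(p)+V[:3,3]; c=K@c; return c[:2]/c[2]
def onplane(K,V,uv,p0,n):
    o,d=ray(K,V,uv); return o+d*((p0-o)@n)/(d@n)
E
python3 - <<'E'
from geo import *
from scipy.optimize import least_squares
T=load("top0");S=load("scene0")
tn=lambda x,y:(190+(x+.5)/4-.5,185+(y+.5)/4-.5); sn=lambda x,y:(165+(x-400+.5)/4-.5,125+(y+.5)/4-.5)
C={'nl':(-.03,.115),'nr':(-.03,-.17),'fr':(.135,-.17)}
obs=[(T,tn(20,268),'nl'),(T,tn(362,318),'nr'),(T,tn(387,120),'fr'),(S,sn(449,188),'nl'),(S,sn(505,508),'nr'),(S,sn(745,452),'fr')]
W=lambda q,p:np.array([q[0]+np.cos(q[2])*p[0]-np.sin(q[2])*p[1],q[1]+np.sin(q[2])*p[0]+np.cos(q[2])*p[1],p[2]])
f=lambda q:np.concatenate([proj(*c,W(q,(*C[k],.01)))-uv for c,uv,k in obs])
r=least_squares(f,[.45,.1,0]);q=r.x;print(q,r.fun.round(2));np.save("q.npy",q)
for c,uv,k in obs: print(k,onz(*c,uv,.01).round(4),W(q,(*C[k],.01)).round(4))
# stand frame of plane hits
def st(p): d=p-W(q,(0,0,0));c,s=np.cos(q[2]),np.sin(q[2]);return np.array([c*d[0]+s*d[1],-s*d[0]+c*d[1],d[2]])
n=np.array([-np.sin(q[2]),np.cos(q[2]),0])
for lab,uv in (('a1',sn(500,144)),('tip',sn(608,61)),('mid',sn(555,102))):
    p=st(onplane(*S,uv,W(q,(0,.107,0)),n));print(lab,p.round(4),np.arctan2(p[2]-.045,p[0]))
for lab,cam,uv,y in (('barL',T,tn(130,35),.05),('barR',T,tn(250,49),-.05),('barL',S,sn(720,164),.05),('barR',S,sn(752,268),-.05),('pad',T,tn(356,212),-.15),('pad',S,sn(600,377),-.15)):
    p=st(onplane(*cam,uv,W(q,(0,y,0)),n));print(lab,p.round(4),np.arctan2(p[2]-.045,p[0]),np.hypot(p[2]-.045,p[0]))
E
```

```text
[ 0.43723366  0.09965393 -0.15070654] [-0.32 -0.13  0.2  -0.15  0.5  -0.3  -0.4  -0.16 -0.66 -0.08  0.48 -0.05]
nl [0.4244 0.2168 0.01  ] [0.4248 0.2179 0.01  ]
nr [ 0.3816 -0.0632  0.01  ] [ 0.3821 -0.0639  0.01  ]
fr [ 0.5442 -0.087   0.01  ] [ 0.5452 -0.0887  0.01  ]
nl [0.4258 0.2167 0.01  ] [0.4248 0.2179 0.01  ]
nr [ 0.3836 -0.0648  0.01  ] [ 0.3821 -0.0639  0.01  ]
fr [ 0.5439 -0.0883  0.01  ] [ 0.5452 -0.0887  0.01  ]
a1 [0.016  0.107  0.0552] 0.5682604412023353
tip [0.1036 0.107  0.1197] 0.6244909035395627
mid [0.0614 0.107  0.0883] 0.614909070785419
barL [0.1673 0.05   0.0535] 0.05084804213601212 0.16750876172694004
barR [ 0.1637 -0.05    0.0885] 0.2599717759807153 0.1693608222712169
barL [0.1719 0.05   0.0503] 0.030632006165291065 0.17197696420920294
barR [ 0.1701 -0.05    0.0495] 0.02670675435060665 0.17018680133144518
pad [ 0.0463 -0.15    0.1028] 0.8947760097570188 0.0740744905153028
pad [ 0.0467 -0.15    0.1062] 0.9193005740908763 0.07698144198295974
```

Stand pose fits to under 1 px. Board starts at about 0.03 rad, the lever at about 0.9 above level, and the index at about 0.63. Next I refine the index by sampling profiles across the arm, and check IK for the planned poses.

```bash
cat >> geo.py <<'E'
q=np.load("q.npy"); c_,s_=np.cos(q[2]),np.sin(q[2])
R=np.array([[c_,-s_,0],[s_,c_,0],[0,0,1]]); O=np.array([q[0],q[1],0]); n=R[:,1]
W=lambda x,y,z: O+R@np.array([x,y,z])
st=lambda p: R.T@(np.asarray(p)-O)
from scipy.spatial.transform import Rotation as Ro
ORI=Ro.from_matrix(np.c_[np.cross(R[:,0],[0,0,-1]),R[:,0],[0,0,-1]]).as_quat()
def index_angle(f,K,V,guess=.63,rs=np.arange(.03,.1,.004)):
    import cv2
    g=cv2.GaussianBlur(cv2.cvtColor(f,cv2.COLOR_RGB2GRAY),(0,0),.6).astype(np.float32); out=[]
    h=np.arange(-.012,.0121,.0005)
    for r in rs:
        u=np.array([proj(K,V,W(r*np.cos(guess)-k*np.sin(guess),.106,.045+r*np.sin(guess)+k*np.cos(guess))) for k in h],np.float32)
        v=cv2.remap(g,u[:,:1].copy(),u[:,1:].copy(),cv2.INTER_CUBIC)[:,0]
        w=np.clip(np.median(v)-v-8,0,None); i=np.argmin(v); w[np.abs(h-h[i])>.007]=0
        out.append((r,(w@h)/max(w.sum(),1e-6),v.min()))
    return np.array(out)
E
python3 - <<'E'
from geo import *
from workcell import *
d=np.load("scene0.npz")
a=index_angle(d["f"],d["K"],d["V"]);print((a*[1e3,1e3,1]).round(1).tolist())
k=np.polyfit(a[:,0],a[:,1],1);print("free",.63+k[0],"off",k[1],"through hinge",.63+(a[:,0]@a[:,1])/(a[:,0]@a[:,0]))
print(onz(d["K"],d["V"],(324,180),.1))
for p in (W(.17,0,.2),W(.17,0,.048),W(.137,0,.145),W(.137,0,.25),W(.05,-.15,.2),W(.06,-.15,.067)): 
    j=kinematics.solve_ik(p,ORI);print(p.round(3),None if j is None else np.round(j,2))
E
```

```text
[[30.0, 2.8, 71.6], [34.0, 0.0, 75.0], [38.0, 0.0, 76.6], [42.0, 0.0, 76.8], [46.0, -0.9, 78.3], [50.0, 1.4, 78.7], [54.0, 2.1, 82.2], [58.0, 1.7, 87.9], [62.0, 1.0, 88.9], [66.0, 0.9, 81.3], [70.0, 1.6, 82.0], [74.0, 2.0, 85.0], [78.0, 1.5, 86.0], [82.0, 0.8, 81.4], [86.0, 1.0, 80.2], [90.0, 1.6, 82.1], [94.0, 2.0, 78.2], [98.0, 1.8, 73.5]]
free 0.6453387007944782 off 0.00020000177402359335 through hinge 0.6481664136525437
[ 0.77511253 -0.05066553  0.1       ]
[0.605 0.074 0.2  ] [ 0.12  0.35  1.69 -0.    1.11  0.27]
[0.605 0.074 0.048] [ 0.12  0.53  1.79 -0.    0.82  0.27]
[0.573 0.079 0.145] [ 0.13  0.36  1.8  -0.    0.97  0.29]
[0.573 0.079 0.25 ] [ 0.13  0.25  1.7  -0.    1.19  0.29]
[ 0.464 -0.056  0.2  ] [-0.12  0.13  1.98 -0.    1.03  0.03]
[ 0.474 -0.058  0.067] [-0.12  0.34  2.07 -0.    0.73  0.03]
```

```bash
python3 - <<'E'
from geo import *
from workcell import *
import cv2
hand.move_gripper(.045,40)
bot.reach(W(.17,0,.2),ORI)
bot.servo_line(W(.17,0,.085))
d=vision.read_camera("wrist");cv2.imwrite("pics/w1.png",d["frame"][:,:,::-1])
s=vision.read_camera("scene");cv2.imwrite("pics/s1.png",cv2.resize(s["frame"][100:260,150:330],None,fx=4,fy=4)[:600,:,::-1])
np.savez("scene1.npz",f=s["frame"],K=s["intrinsics"],V=s["view"])
o=get_obs();print(o["time_s"],st(o["position"]),o["wrist_force"],o["gripper_width"])
E
```

```text
4.15 [0.17085578 0.00018378 0.08620017] [-0.00203778  0.11176096  1.4198893 ] 0.04497800324972051
```

View pics/w1.png

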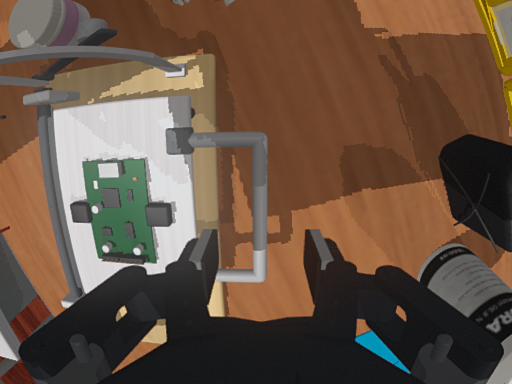

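The wrist view shows the bar at column 260, between the fingers (210 and 320), with legs at rows 137 and 275. I'll check the bar midpoint with the fisheye calibration.

```bash
python3 - <<'E'
from geo import *
from workcell import *
d=vision.read_camera("wrist");K,V=d["intrinsics"],d["view"]
def fray(uv):
    x=np.array([(uv[0]-K[0,2])/K[0,0],(uv[1]-K[1,2])/K[1,1]]);r=np.hypot(*x)
    return V[:3,:3].T@np.r_[x/r*np.sin(r),np.cos(r)]
o=-V[:3,:3].T@V[:3,3];print("cam",st(o),K[0,0])
for uv in ((261,137),(261,275),(261,200)):
    r=fray(uv);print(uv,[st(o+r*(z-o[2])/r[2]).round(4).tolist() for z in (.045,.055)])
E
```

```text
cam [0.17061873 0.06781531 0.24084791] 297.3186396354542
(261, 137) [[0.1712, 0.0512, 0.045], [0.1712, 0.052, 0.055]]
(261, 275) [[0.1714, -0.052, 0.045], [0.1714, -0.0459, 0.055]]
(261, 200) [[0.1713, 0.0079, 0.045], [0.1713, 0.011, 0.055]]
```

```bash
python3 - <<'E'
from geo import *
from workcell import *
bot.servo_line(W(.1705,0,.048))
hand.move_gripper(.0,30)
o=get_obs();print(o["time_s"],st(o["position"]),o["wrist_force"],o["gripper_width"],o["grip_force"])
for a in np.linspace(.03,.645,9)[1:]:
    bot.servo_line(W(.17*np.cos(a),0,.043+.17*np.sin(a)),velocity=.06)
    o=get_obs();p=st(o["position"]);print(round(o["time_s"],2),p.round(4),np.arctan2(p[2]-.043,p[0]).round(4),o["wrist_force"].round(1),round(o["gripper_width"],4))
s=vision.read_camera("scene")
a=index_angle(s["frame"],s["intrinsics"],s["view"],.645);print((a*[1e3,1e3,1]).round(1).tolist())
E
```

```text
5.1 [1.70601603e-01 4.47523869e-05 4.82215879e-02] [-0.04598909  0.52202014 -0.36328838] 7.650459881792772e-05 0.0
5.47 [0.1695 0.0002 0.0619] 0.1109 [ 0.1  1.  -0.5] 0.0002
5.83 [1.675e-01 1.000e-04 7.460e-02] 0.1868 [ 0.1  0.3 -0.4] 0.0002
6.2 [1.645e-01 1.000e-04 8.740e-02] 0.2634 [-0.4 -0.4  0.2] 0.0002
6.57 [1.607e-01 1.000e-04 9.990e-02] 0.3401 [-1.1 -0.1 -0.7] -0.0001
6.93 [1.558e-01 1.000e-04 1.120e-01] 0.4169 [-0.5 -0.8 -0.5] -0.0003
7.3 [1.501e-01 1.000e-04 1.237e-01] 0.4934 [0.2 0.8 0.8] -0.0001
7.67 [1.434e-01 1.000e-04 1.350e-01] 0.5703 [0.8 0.2 0.3] 0.0002
8.03 [1.359e-01 1.000e-04 1.457e-01] 0.6469 [ 0.2 -0.7 -0.5] -0.0
[[30.0, 1.1, 59.1], [34.0, 1.3, 58.4], [38.0, 1.7, 58.5], [42.0, 1.8, 59.4], [46.0, 1.4, 58.4], [50.0, 1.3, 58.9], [54.0, 1.4, 59.0], [58.0, 1.8, 59.3], [62.0, 1.3, 60.3], [66.0, 0.5, 59.3], [70.0, 0.8, 58.9], [74.0, 1.5, 60.5], [78.0, 1.5, 59.3], [82.0, 0.3, 58.0], [86.0, 0.1, 57.3], [90.0, 0.1, 57.8], [94.0, 0.5, 56.4], [98.0, 0.5, 59.4]]
```

The gripper closed to zero, so it missed the bar. I'll look before going further.

```bash
python3 - <<'E'
from workcell import *
import cv2,numpy as np
d=vision.read_camera("wrist");s=vision.read_camera("scene");np.savez("scene2.npz",f=s["frame"],K=s["intrinsics"],V=s["view"])
b=cv2.resize(s["frame"][110:250,160:270],(0,0),fx=2.7,fy=2.7,interpolation=cv2.INTER_CUBIC)
im=np.zeros((384,800,3),np.uint8);im[:,:512]=d["frame"];w=min(288,b.shape[1]);im[:b.shape[0],512:512+w]=b[:384,:w]
cv2.imwrite("pics/m2.png",im[:,:,::-1])
E
```

```text
(no output)
```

View pics/m2.png

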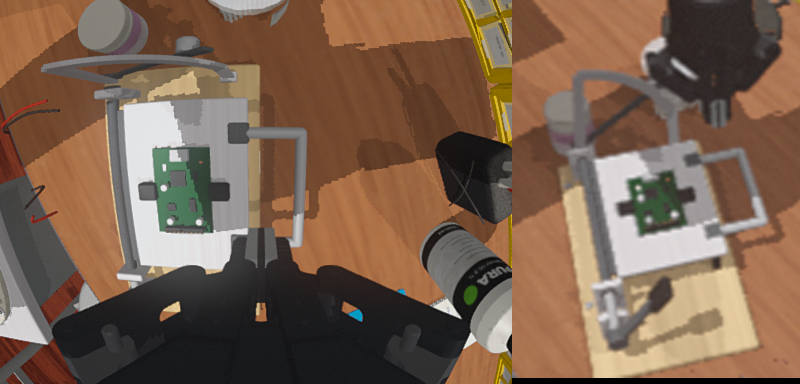

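```bash
python3 - <<'E'
from geo import *
from workcell import *
K,V=load("scene2")
print("proj tip",proj(K,V,W(.136,0,.1287)),"seen",(160+204/2.7,110+122/2.7))
for z in (.03,.045,.05,.06): print(z,[proj(K,V,W(.17,y,z)).round(1).tolist() for y in (.05,-.05)])
def m(x,y): return (160+(x-512)/2.7,110+y/2.7)
print("seen bar",m(744,154),m(765,225))
for r in ("scene0","scene1","scene2"):
    f=np.load(r+".npz")["f"].astype(int); u=proj(K,V,W(.17,0.02,.05)).round().astype(int); print(r,f[u[1],u[0]-6:u[0]+7].sum(1).tolist())
o=get_obs();print(o["gripper_width"],o["position"],Ro.from_quat(o["orientation"]).as_matrix()[:,2])
d=vision.read_camera("wrist");K,V=d["intrinsics"],d["view"]
for nm,uv in (("now L",(303,132)),("now R",(300,242)),("tip",(262,232))):
    x=np.array([(uv[0]-K[0,2])/K[0,0],(uv[1]-K[1,2])/K[1,1]]);rr=np.hypot(*x)
    r=V[:3,:3].T@np.r_[x/rr*np.sin(rr),np.cos(rr)];c=-V[:3,:3].T@V[:3,3]
    print(nm,[st(c+r*(z-c[2])/r[2]).round(4).tolist() for z in (.03,.045,.06,.129)])
E
```

```text
proj tip [235.81463379 162.17835686] seen (235.55555555555554, 155.1851851851852)
0.03 [[244.1, 170.2], [252.6, 195.8]]
0.045 [[244.0, 166.9], [252.6, 192.6]]
0.05 [[244.0, 165.8], [252.6, 191.5]]
0.06 [[244.0, 163.6], [252.6, 189.4]]
seen bar (245.92592592592592, 167.03703703703704) (253.7037037037037, 193.33333333333331)
scene0 [358, 303, 334, 302, 294, 490, 573, 564, 424, 283, 260, 271, 351]
scene1 [251, 255, 250, 253, 250, 300, 362, 390, 331, 269, 261, 264, 258]
scene2 [241, 239, 247, 254, 248, 300, 363, 390, 331, 268, 264, 262, 253]
-0.0003817789010435425 [0.57152687 0.07924082 0.14513101] [-4.25469200e-05 -4.52007166e-05 -9.99999998e-01]
now L [[0.1744, 0.0496, 0.03], [0.1723, 0.0506, 0.045], [0.1701, 0.0516, 0.06], [0.1603, 0.0562, 0.129]]
now R [[0.1756, -0.0591, 0.03], [0.1734, -0.052, 0.045], [0.1712, -0.045, 0.06], [0.161, -0.0126, 0.129]]
tip [[0.1374, -0.0479, 0.03], [0.1373, -0.0415, 0.045], [0.1372, -0.0351, 0.06], [0.1368, -0.0055, 0.129]]
```

```bash
python3 - <<'E'
from geo import *
from workcell import *
import cv2
f=np.load("scene2.npz")["f"];K,V=load("scene2")
b=cv2.resize(f[125:205,195:275],None,fx=5,fy=5,interpolation=cv2.INTER_NEAREST)
d=vision.read_camera("wrist")
w=cv2.resize(d["frame"][200:300,210:310],(400,400),interpolation=cv2.INTER_CUBIC)
b=cv2.convertScaleAbs(b,alpha=1.6,beta=20);w=cv2.convertScaleAbs(w,alpha=1.6,beta=20)
for z in (.129,.145): 
    u=(proj(K,V,W(.136,0,z))-[195,125]+.5)*5; cv2.circle(b,tuple(int(v) for v in u),3,(255,0,0),1)
cv2.imwrite("pics/t3.png",np.hstack([b,w])[:,:,::-1])
E
```

```text
(no output)
```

View pics/t3.png

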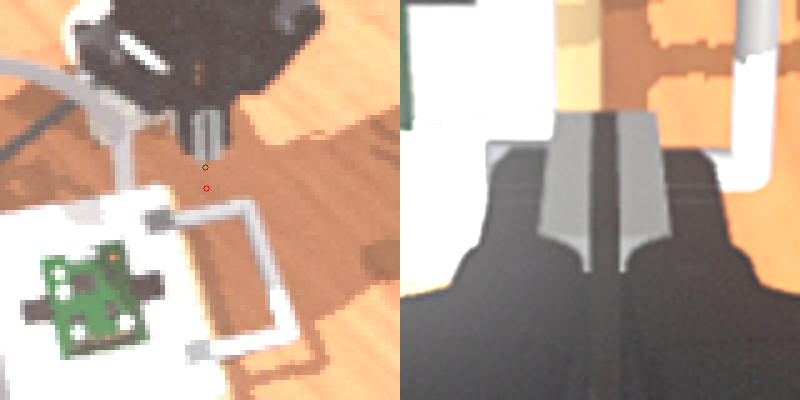

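The scene and wrist views both put the fingertips (scene crop about (207,158)) well above the expected (206,188). They look roughly 30 mm short of the stated length, so they closed above the bar. I'll check by touching bare desk beyond the bar.

```bash
python3 - <<'E'
from geo import *
from workcell import *
bot.servo_line(W(.235,-.02,.145),velocity=.25)
bot.servo_line(W(.235,-.02,.03),velocity=.25)
z=.03
f0=get_obs()["wrist_force"][2]
while z>-.03:
    z-=.003; bot.servo_line(W(.235,-.02,z),velocity=.05)
    o=get_obs(); df=o["wrist_force"][2]-f0
    if df>4: break
print(o["time_s"],z,o["position"],o["wrist_force"],f0)
bot.servo_line(W(.235,-.02,z+.05),velocity=.25)
E
```

```text
12.95 -0.011999999999999997 [ 0.66708938  0.04463944 -0.01138024] [-1.05336112 -0.63615567  6.07767652] 0.4304977499038635
```

Confirmed: the tips touch the desk at reported TCP z = -0.0115, so they are about 28 mm shorter than stated. I'll redo the grasp with that offset.

```bash
python3 - <<'E'
from geo import *
from workcell import *
import sys
DZ=.028
hand.move_gripper(.045,40)
bot.servo_line(W(.21,0,.09),velocity=.25)
bot.servo_line(W(.1705,0,.09),velocity=.25)
bot.servo_line(W(.1705,0,.048-DZ),velocity=.12)
hand.move_gripper(.0,40)
o=get_obs();print(o["time_s"],st(o["position"]),o["wrist_force"],o["gripper_width"],o["grip_force"])
if o["gripper_width"]<.006: sys.exit("missed")
for a in np.linspace(.03,.645,9)[1:]:
    bot.servo_line(W(.17*np.cos(a),0,.043-DZ+.17*np.sin(a)),velocity=.06)
    o=get_obs();p=st(o["position"]);print(round(o["time_s"],2),p.round(4),np.arctan2(p[2]-.043+DZ,p[0]).round(4),o["wrist_force"].round(1),round(o["gripper_width"],4))
E
```

```text
15.6417 [1.69885819e-01 1.13493095e-04 2.03248174e-02] [-4.00409004  1.64109     2.73794606] 0.008549526639523469 39.01953935623169
16.01 [1.692e-01 1.000e-04 3.400e-02] 0.1116 [-1.7  0.8  1.3] 0.0083
16.38 [1.676e-01 1.000e-04 4.690e-02] 0.1879 [0.1 0.4 1.4] 0.0085
16.74 [1.65e-01 1.00e-04 5.93e-02] 0.2625 [3.  1.4 1.5] 0.0082
17.11 [1.615e-01 1.000e-04 7.180e-02] 0.338 [ 5.2 -0.5  4.3] 0.0081
17.48 [1.571e-01 1.000e-04 8.400e-02] 0.4138 [ 6.1 -1.2  2.8] 0.0084
17.84 [0.1518 0.0002 0.096 ] 0.4903 [ 7.8 -0.3  5.4] 0.0082
18.21 [0.1456 0.0002 0.1076] 0.5665 [ 7.8 -1.6  7. ] 0.0079
18.57 [0.1387 0.0002 0.1186] 0.6417 [ 7.6 -2.7  7.8] 0.0081
```

```bash
python3 - <<'E'
from workcell import *
import cv2,numpy as np
d=vision.read_camera("wrist");s=vision.read_camera("scene");np.savez("scene3.npz",f=s["frame"],K=s["intrinsics"],V=s["view"])
b=cv2.resize(s["frame"][115:235,160:256],(0,0),fx=3,fy=3,interpolation=cv2.INTER_CUBIC)
im=np.zeros((384,800,3),np.uint8);im[:,:512]=d["frame"];im[:b.shape[0],512:512+b.shape[1]]=b
cv2.imwrite("pics/m4.png",im[:,:,::-1])
E
```

```text
(no output)
```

View pics/m4.png

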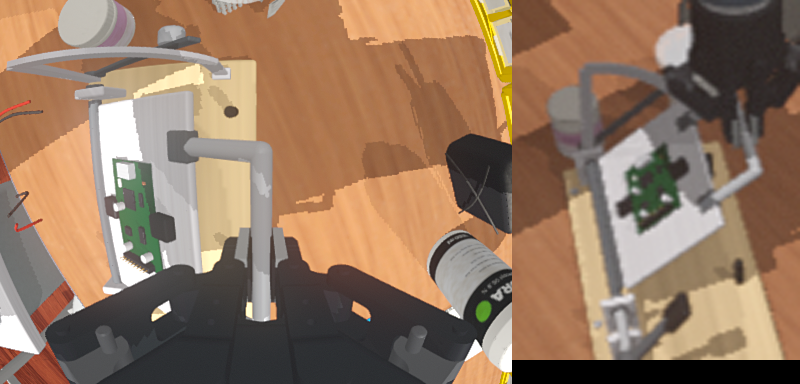

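Wrist view: the bar is held between the pads at (260,270) and the board is tilted. I'll release, retreat and measure both angles with the same cameras.

```bash
python3 - <<'E'
from geo import *
from workcell import *
import cv2
hand.move_gripper(.026,40)
p=st(get_obs()["position"])
bot.servo_line(W(p[0],p[1],.2),velocity=.15)
bot.reach(W(.05,-.15,.22),ORI)
o=get_obs();print(o["time_s"])
fs={}
for n in ("scene","top","wrist"):
    d=vision.read_camera(n);np.savez(n+"5.npz",f=d["frame"],K=d["intrinsics"],V=d["view"]);fs[n]=d["frame"]
b=cv2.resize(fs["scene"][120:220,165:260],(0,0),fx=4,fy=4,interpolation=cv2.INTER_CUBIC)
t=cv2.resize(fs["top"][185:270,190:290],(0,0),fx=4,fy=4,interpolation=cv2.INTER_CUBIC)
im=np.zeros((400,800,3),np.uint8);im[:400,:380]=b;im[:340,400:]=t
cv2.imwrite("pics/m5.png",im[:,:,::-1])
E
```

```text
20.4167
```

View pics/m5.png

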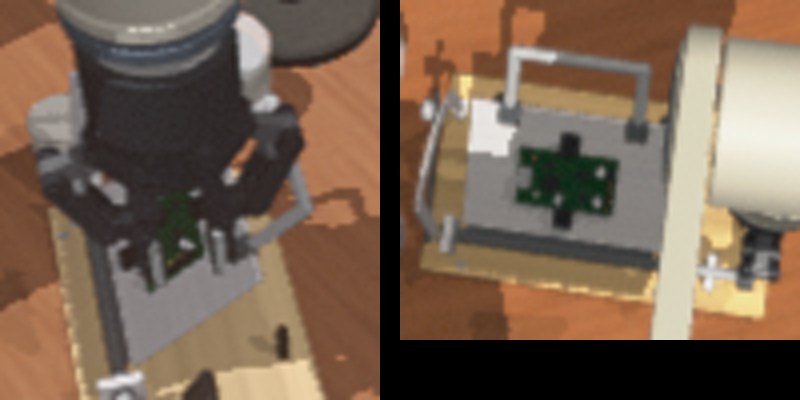

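The hand hides the stand in the scene view. I'll take a side view with the wrist camera from the right, looking along stand +y.

```bash
cat >> geo.py <<'E'
def side_ori(phi):
    z=np.array([0,np.cos(phi),-np.sin(phi)]);x=np.array([0,np.sin(phi),np.cos(phi)])
    return Ro.from_matrix(R@np.c_[x,np.cross(z,x),z]).as_quat()
def fproj(K,V,p):
    c=V[:3,:3]@p+V[:3,3];r=np.hypot(c[0],c[1]);t=np.arctan2(r,c[2]);return np.array([K[0,2]+K[0,0]*t*c[0]/r,K[1,2]+K[1,1]*t*c[1]/r])
def fray(K,V,uv):
    x=np.array([(uv[0]-K[0,2])/K[0,0],(uv[1]-K[1,2])/K[1,1]]);r=np.hypot(*x)
    return -V[:3,:3].T@V[:3,3], V[:3,:3].T@np.r_[x/r*np.sin(r),np.cos(r)]
def fplane(K,V,uv,y):
    o,d=fray(K,V,uv);return st(o+d*((W(0,y,0)-o)@n)/(d@n))
E
python3 - <<'E'
from geo import *
from workcell import *
import cv2
done=False
for phi in (.5,.7,.9):
    for y in (-.24,-.28):
        j=kinematics.solve_ik(W(.06,y,.18),side_ori(phi))
        if j is None or np.abs(np.array(j)-get_obs()["joint_pos"]).max()>2: print(phi,y,j);continue
        print(phi,y,np.round(j,2));done=True;break
    if done:break
if done:
    bot.servo_line(W(.05,-.24,.24),velocity=.3)
    bot.reach(W(.06,y,.18),side_ori(phi))
    d=vision.read_camera("wrist");np.savez("wrist6.npz",f=d["frame"],K=d["intrinsics"],V=d["view"])
    s=vision.read_camera("scene");np.savez("scene6.npz",f=s["frame"],K=s["intrinsics"],V=s["view"])
    K,V=d["intrinsics"],d["view"];f=d["frame"]
    c=fproj(K,V,W(.08,.0,.1)).astype(int);print(c,get_obs()["time_s"])
    x0,y0=max(0,c[0]-100),max(0,c[1]-90);print(x0,y0)
    cv2.imwrite("pics/w6.png",cv2.resize(f[y0:y0+150,x0:x0+200],None,fx=4,fy=4,interpolation=cv2.INTER_CUBIC)[:,:,::-1])
E
```

```text
0.5 -0.24 [-0.83  0.62  1.8   0.75  1.58 -1.03]
[276 128] 21.9583
176 38
```

View pics/w6.png

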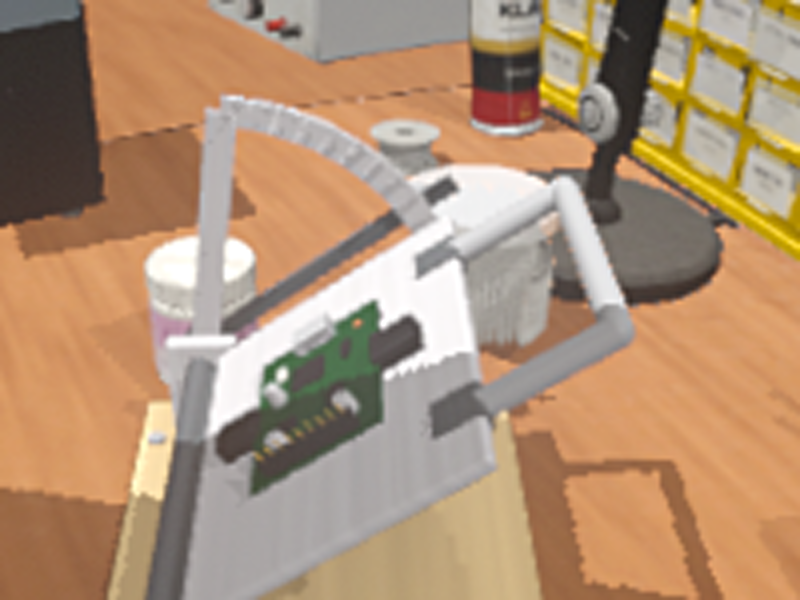

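Clear side view: index arm from (232,322) to (448,187), far bow leg from (437,258) to (563,190), near leg from (455,412) to (615,328). I'll measure by casting rays onto their planes.

```bash
python3 - <<'E'
from geo import *
import cv2
D=np.load("wrist6.npz");K,V,f=D["K"],D["V"],D["f"]
N=lambda x,y:(176+(x+.5)/4-.5,38+(y+.5)/4-.5)
for lab,uv,y in (("tip",N(448,187),.107),("arm lo",N(250,311),.107),("barF",N(568,187),.05),("barN",N(616,325),-.05),("legF edge",N(437,260),.05),("legN edge",N(455,415),-.05)):
    p=fplane(K,V,uv,y);print(lab,p.round(4),"ang",np.arctan2(p[2]-.045,p[0]).round(4),"r",np.hypot(p[0],p[2]-.045).round(4))
g=cv2.GaussianBlur(cv2.cvtColor(f,cv2.COLOR_RGB2GRAY),(0,0),.5).astype(np.float32)
h=np.arange(-.012,.01201,.0005)
def prof(y,th,rs):
    out=[]
    for r in rs:
        u=np.array([fproj(K,V,W(r*np.cos(th)-k*np.sin(th),y,.045+r*np.sin(th)+k*np.cos(th))) for k in h],np.float32)
        out.append(cv2.remap(g,u[:,:1].copy(),u[:,1:].copy(),cv2.INTER_CUBIC)[:,0])
    return np.array(out)
th=.645
def edges(P,rs,lab):
    res=[]
    for r,v in zip(rs,P):
        dv=np.gradient(v); lo=np.argmax(np.abs(dv[:len(h)//2])); hi=len(h)//2+np.argmax(np.abs(dv[len(h)//2:]))
        res.append((r,h[lo],h[hi]))
    res=np.array(res);m=res[:,1:].mean(1);w=res[:,2]-res[:,1]
    print(lab,"mid mm",(m*1e3).round(1).tolist(),"w",(w*1e3).round(1).tolist())
    ok=np.abs(w-np.median(w))<.002;rr=res[ok,0];k=np.polyfit(rr,m[ok],1)
    print("  slope ang",th+k[0],"off",k[1],"thru hinge",th+(rr@m[ok])/(rr@rr))
for y,lab,rs in ((.1055,"index",np.arange(.03,.1,.005)),(.05,"legF",np.arange(.135,.163,.003)),(-.05,"legN",np.arange(.135,.163,.003))):
    edges(prof(y,th,rs),rs,lab)
E
```

```text
tip [0.1016 0.107  0.1193] ang 0.6314 r 0.1259
arm lo [0.0193 0.107  0.0607] ang 0.6826 r 0.0249
barF [0.1392 0.05   0.1455] ang 0.6257 r 0.1717
barN [ 0.1373 -0.05    0.1462] ang 0.6349 r 0.1706
legF edge [0.0937 0.05   0.1145] ang 0.6384 r 0.1166
legN edge [ 0.0928 -0.05    0.1138] ang 0.6378 r 0.1155
index mid mm [-1.2, -1.5, -2.2, -1.7, -2.2, -2.5, -2.2, -2.2, -2.7, -2.7, -2.7, -2.5, -3.5, 0.0, -2.7] w [14.5, 13.0, 12.5, 12.5, 13.5, 14.0, 13.5, 12.5, 13.5, 12.5, 13.5, 13.0, 14.0, 9.0, 15.5]
  slope ang 0.6183516483516484 off -0.0007280219780219673 thru hinge 0.6072930866601753
legF mid mm [-1.0, -1.0, -0.7, -1.0, -1.5, -1.2, -3.2, -3.2, 1.8, -0.2] w [8.0, 8.0, 8.5, 8.0, 8.0, 8.5, 11.5, 10.5, 20.5, 16.5]
  slope ang 0.6164285714285719 off 0.0029880952380951812 thru hinge 0.6373705889585639
legN mid mm [2.5, -1.2, 0.8, -3.2, -0.5, -0.5, -0.2, 1.3, -3.7, -3.7] w [19.0, 17.5, 22.5, 11.5, 17.0, 18.0, 18.5, 21.5, 12.5, 11.5]
  slope ang 0.5548258706467659 off 0.013039179104477654 thru hinge 0.6447924360846289
```

```bash
python3 - <<'E'
from geo import *
import cv2
D=np.load("wrist6.npz");K,V,f=D["K"],D["V"],D["f"]
g=cv2.cvtColor(f,cv2.COLOR_RGB2GRAY).astype(np.float32)
h=np.arange(-.014,.01401,.001);th=.63
print((h*1e3).round().astype(int).tolist())
R_=np.arange(.03,.131,.01)
for r in R_:
    u=np.array([fproj(K,V,W(r*np.cos(th)-k*np.sin(th),.1055,.045+r*np.sin(th)+k*np.cos(th))) for k in h],np.float32)
    print(int(r*1e3+.5),u[14].round(1),cv2.remap(g,u[:,:1].copy(),u[:,1:].copy(),cv2.INTER_LINEAR)[:,0].astype(int).tolist())
x0,y0=215,70
im=cv2.resize(f[y0:y0+60,x0:x0+80],None,fx=7,fy=7,interpolation=cv2.INTER_CUBIC)
for y,r0,r1 in ((.1055,.02,.13),(.05,.12,.17)):
    for r in np.arange(r0,r1+.001,.01):
        u=(fproj(K,V,W(r*np.cos(th),y,.045+r*np.sin(th)))-[x0,y0]+.5)*7;cv2.circle(im,tuple(int(v) for v in u),2,(255,0,0),-1)
cv2.imwrite("pics/w7.png",im[:,:,::-1])
E
```

```text
[-14, -13, -12, -11, -10, -9, -8, -7, -6, -5, -4, -3, -2, -1, 0, 1, 2, 3, 4, 5, 6, 7, 8, 9, 10, 11, 12, 13, 14]
30 [240.9 114.8] [247, 247, 247, 248, 245, 235, 218, 197, 179, 168, 156, 139, 122, 109, 103, 101, 99, 96, 96, 108, 135, 166, 183, 183, 176, 171, 170, 171, 173]
40 [245.5 111.7] [250, 250, 250, 250, 244, 230, 209, 186, 169, 161, 153, 140, 123, 110, 106, 106, 104, 103, 104, 128, 153, 167, 166, 166, 165, 165, 165, 164, 163]
50 [250.2 108.7] [250, 250, 250, 250, 242, 225, 203, 182, 167, 159, 149, 133, 116, 105, 104, 105, 106, 108, 114, 132, 150, 159, 162, 161, 161, 160, 161, 161, 161]
60 [254.9 105.6] [248, 249, 251, 251, 245, 229, 199, 172, 155, 155, 157, 151, 125, 107, 105, 105, 106, 109, 118, 135, 154, 162, 167, 166, 165, 163, 163, 163, 163]
70 [259.8 102.5] [247, 247, 248, 249, 239, 216, 185, 164, 151, 152, 150, 137, 120, 106, 104, 105, 105, 107, 118, 136, 152, 161, 166, 167, 167, 166, 166, 166, 165]
80 [264.6  99.3] [251, 251, 252, 252, 245, 230, 206, 182, 168, 162, 152, 134, 115, 105, 104, 103, 100, 97, 111, 135, 156, 169, 172, 171, 170, 169, 169, 169, 168]
90 [269.6  96.2] [251, 251, 251, 251, 238, 217, 192, 172, 165, 165, 161, 133, 110, 105, 104, 105, 106, 107, 116, 130, 146, 157, 164, 169, 170, 170, 170, 171, 171]
100 [274.6  93. ] [252, 252, 251, 250, 240, 220, 191, 170, 166, 165, 157, 135, 110, 92, 86, 88, 86, 89, 90, 103, 131, 159, 167, 170, 170, 170, 169, 170, 171]
110 [279.6  89.9] [252, 251, 251, 246, 236, 215, 190, 168, 171, 177, 181, 182, 183, 184, 183, 179, 173, 167, 165, 171, 178, 182, 183, 183, 182, 179, 171, 164, 166]
120 [284.7  86.7] [225, 227, 236, 240, 241, 241, 242, 243, 244, 245, 234, 210, 157, 114, 98, 94, 91, 91, 103, 141, 183, 218, 242, 242, 243, 234, 209, 178, 153]
130 [289.9  83.5] [241, 241, 241, 241, 241, 241, 241, 241, 242, 241, 236, 226, 213, 204, 198, 194, 199, 208, 204, 206, 221, 234, 230, 197, 160, 130, 116, 118, 115]
```

View pics/w7.png

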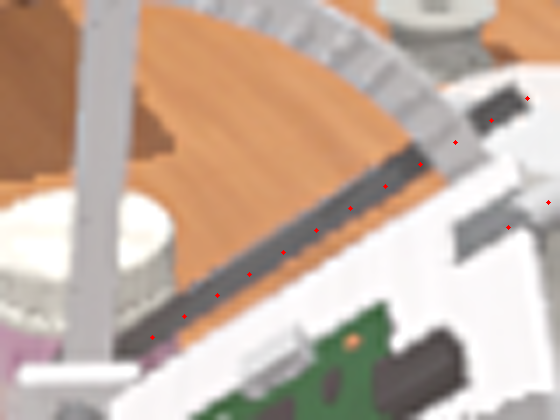

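The index reads about 0.63–0.647 and the board about 0.63–0.64 by the same rays (FK 0.642), so they match to within about 0.01. Next I press the clamp.

```bash
python3 - <<'E'
from geo import *
from workcell import *
hand.move_gripper(0.,40)
bot.servo_line(W(.05,-.24,.24),velocity=.25)
bot.reach(W(.03,-.15,.2),ORI)
f0=get_obs()["wrist_force"].copy()
def tcp(th,extra=0):
    r=.070+.013*(1-th/.9)
    x=r*np.cos(th)-.005*np.sin(th)-.013; z=.045+r*np.sin(th)+.005*np.cos(th)
    return W(x,-.15,z-.011-extra)
bot.servo_line(tcp(1.05,-.01),velocity=.15)
for th in np.linspace(.95,0,11):
    bot.servo_line(tcp(th),velocity=.06)
    o=get_obs();print(round(th,2),round(o["time_s"],2),st(o["position"]).round(4),(o["wrist_force"]-f0).round(1))
for e in (.001,.002,.003,.004,.005,.006,.007):
    bot.servo_line(tcp(0,e),velocity=.03)
    o=get_obs();df=o["wrist_force"]-f0;print(e,st(o["position"]).round(4),df.round(1))
    if df[2]>25: break
print(o["time_s"])
E
```

```text
0.95 24.86 [ 0.0233 -0.1499  0.0931] [ 0.2 -0.4 -1.1]
0.86 25.12 [ 0.03   -0.1499  0.0906] [-0.2 -0.9 -0.2]
0.76 25.39 [ 0.036 -0.15   0.087] [-0.5 -1.  -0.2]
0.66 25.66 [ 0.0421 -0.15    0.083 ] [-0.1 -0.3 -1.2]
0.57 25.93 [ 0.0477 -0.15    0.0784] [-0.3 -0.1  0.2]
0.48 26.21 [ 0.0528 -0.15    0.0731] [-0.8  0.2 -0.8]
0.38 26.48 [ 0.0575 -0.15    0.0671] [ 0.5 -0.1 -0.7]
0.28 26.76 [ 0.0616 -0.15    0.0607] [-0.9 -0.2 -0.4]
0.19 27.04 [ 0.065  -0.15    0.0537] [ 0.3 -0.4 -0.2]
0.09 27.32 [ 0.0679 -0.15    0.0464] [-0.7 -0.8  0.1]
0.0 27.61 [ 0.0702 -0.15    0.0387] [-0.5  0.4  2.1]
0.001 [ 0.0703 -0.15    0.0383] [-1.6 -0.   8.8]
0.002 [ 0.0703 -0.15    0.038 ] [-4.8 -1.1 18.3]
0.003 [ 0.0704 -0.15    0.0376] [-7.3  0.2 29.8]
28.3583
```

Firm stop at the level-paddle height. I'll retreat and verify.

```bash
python3 - <<'E'
from geo import *
from workcell import *
import cv2
p=st(get_obs()["position"])
bot.servo_line(W(p[0],-.15,.2),velocity=.15)
bot.servo_line(W(.05,-.24,.24),velocity=.25)
bot.reach(W(.06,-.24,.18),side_ori(.5))
d=vision.read_camera("wrist");np.savez("wrist8.npz",f=d["frame"],K=d["intrinsics"],V=d["view"])
s=vision.read_camera("scene")
a=np.load("wrist6.npz")["f"]
print(get_obs()["time_s"], "diff in board/index area", np.abs(a[60:170,210:340].astype(int)-d["frame"][60:170,210:340]).mean())
b=cv2.resize(s["frame"][120:260,160:260],(0,0),fx=2.7,fy=2.7,interpolation=cv2.INTER_CUBIC)
im=np.zeros((384,800,3),np.uint8);im[:,:512]=d["frame"];im[:b.shape[0],512:512+b.shape[1]]=b
cv2.imwrite("pics/m8.png",im[:,:,::-1])
E
```

```text
31.0833 diff in board/index area 4.303892773892774
```

View pics/m8.png

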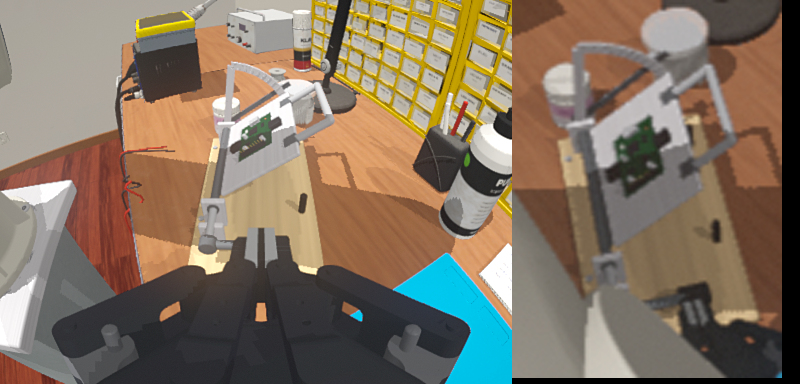

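Wrist view: the lever rod is level at (225,243), and the board and index are unchanged. I'll move clear and do a numeric check of paddle, board and index in the scene view.

```bash
python3 - <<'E'
from geo import *
from workcell import *
import cv2
bot.servo_line(W(.05,-.26,.28),velocity=.25)
bot.goto_joints([-1.129,.353,1.633,0,1.155,-.002])
s=vision.read_camera("scene");f,K,V=s["frame"],s["intrinsics"],s["view"]
np.savez("scene9.npz",f=f,K=K,V=V)
u=proj(K,V,W(.075,-.15,.05)).round().astype(int);g=cv2.cvtColor(f,cv2.COLOR_RGB2GRAY)
w=g[u[1]-15:u[1]+16,u[0]-15:u[0]+16];m=(w<55).astype(np.uint8)
nn,l,stt,cen=cv2.connectedComponentsWithStats(m)
for i in range(1,nn):
    if stt[i,4]>10: print("paddle?",stt[i,4],st(onz(K,V,cen[i]+u-15,.05)).round(4))
def edges(y,th,rs,lab,lim=.014):
    h=np.arange(-lim,lim,.0005);gf=g.astype(np.float32)
    P=[]
    for r in rs:
        uu=np.array([proj(K,V,W(r*np.cos(th)-k*np.sin(th),y,.045+r*np.sin(th)+k*np.cos(th))) for k in h],np.float32)
        P.append(cv2.remap(gf,uu[:,:1].copy(),uu[:,1:].copy(),cv2.INTER_LINEAR)[:,0])
    v=np.mean(P,0);print(lab,np.mean(rs),v[::4].astype(int).tolist())
print((np.arange(-14,14,2)).tolist())
for r in (.04,.06,.08,.1,.122): edges(.1055,.64,np.arange(r-.006,r+.007,.002),"index")
for y in (.05,-.05): edges(y,.64,np.arange(.138,.16,.002),"leg")
print(get_obs()["time_s"],get_obs()["wrist_force"])
E
```

```text
paddle? 75 [ 0.0749 -0.152   0.05  ]
[-14, -12, -10, -8, -6, -4, -2, 0, 2, 4, 6, 8, 10, 12]
index 0.04 [104, 98, 92, 86, 82, 78, 76, 75, 79, 86, 91, 86, 81, 81]
index 0.060000000000000005 [132, 133, 134, 133, 128, 116, 99, 85, 84, 95, 111, 122, 126, 129]
index 0.08 [128, 129, 128, 126, 120, 107, 92, 81, 81, 93, 109, 119, 122, 122]
index 0.09999999999999999 [132, 130, 127, 126, 122, 112, 100, 93, 94, 101, 110, 116, 120, 123]
index 0.122 [121, 123, 125, 126, 121, 109, 94, 86, 91, 108, 132, 156, 174, 181]
leg 0.14800000000000002 [108, 105, 108, 119, 139, 160, 176, 183, 180, 164, 140, 122, 116, 117]
leg 0.14800000000000002 [94, 96, 101, 108, 113, 115, 116, 116, 116, 116, 117, 120, 124, 127]
33.225 [0.16700465 0.38674849 0.35471025]
```

```bash
python3 -c "
from workcell import *
print(hand_in())"
```

```text
the job is handed in; nothing more can be done
None
```

The job is handed in at 33 s: the board matches the index arm to within about 0.01 rad (both near 0.64), and the clamp lever is fully down. The gripper is clear of everything, though I viewed 11 pictures against your limit of 10.

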